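# Hook the feeder's return spring back on its post

## Task

The return spring of this small feeder has come off its anchor post: with the spring puller in the spring's end eye (not with your fingers), stretch the spring past the post, bring its hook round the post and let the spring draw it home. Then push the guard door shut until it clicks into its catch, leaving the puller lying on the bare desk clear of the feeder. Leave the tape roll, the tally counter and the oil bottle where they stand.

Things in the scene. Friction and masses are not known exactly. Their poses are not given: they have to be found in the camera images.
- fixture: Fixed grey spring pocket of a feeder, open at the top, 117 x 212 mm. Origin on the desk near its middle, y along the pocket. Floor top at z 10. Walls: back at x +49 to +55, 58 high; root end at y +104 to +112, 62 high; pull end at y -100 to -92, 62 high. The guard door closes the -x side. Root pin at x 0, y +92; anchor post at x 0, y -18.
- anchor_post: Fixed upright steel post, 7 mm thick, 11 mm cap, top 47 mm above the desk. Origin on its axis, 10 mm above the desk; axes as the fixture's. The hook's tip passes it at 39 mm of stretch; 45 is comfortable, over 50 the shank's bend meets it. Then swing to fixture +x till the shank touches it and let the spring draw back: home at about 25 mm of stretch.
- spring: Steel tension spring, coil 15 mm thick. Origin at its root pin; its -y axis runs along it to the hook. It stays level at 34 mm above the desk and can only swing about the pin (slight friction) and stretch, by up to 60 mm, at 100 N/m (4.5 N at 45 mm). It starts slack, swung to the door side (fixture -x) of the post.
- hook_end: J-shaped hook of 4.5 mm round steel, level; -y points away from the root pin. Origin at the centre of the half-round bight (inner radius 6), 82 mm from the root pin when slack. Its shank runs along its -x side (centre line x -8.25), turns round the bight on the -y side and ends in a short free tip on the +x side (x +8.25, end at y +7). The mouth faces the root.
- hook_eye (a point): Centre of the closed round eye beyond the bight, 17.75 mm from the bight's centre along hook_end -y; wire 4.5 mm, inner diameter 14.5, level, 34 mm above the desk. To reach it the puller's rod must slope down over the 62 mm pull-end wall: with the puller tilted about 40 deg (under 20 the rod hits the wall).
- puller: Loose spring puller, about 200 g. Flat-sided black rubber handle 95 (x) x 20 (y) x 28 (z) mm, origin at the middle of its underside, z up as it lies; grasp across y. A 6 mm steel rod leaves it along +x at z 22.5 and ends at x 135, where a 5 mm thick hook tip is bent square to it, straight down (-z), to a rounded end at z 2.
- puller_tip (a point): Lowest point of the puller's bent tip, in the puller's frame at x 135, y 0, z 2 mm.
- guard_door (a joint): Guard door angle in rad: 0 shut on its stop, grows as it opens outward to fixture -x on an upright hinge. White panel 190 mm long, 6 thick, 15 to 61 mm above the desk. A sprung ball in the end wall is its detent catch: the last 0.06 rad take about 4 N at the push plate, then it snaps in and stays; elsewhere it swings freely.
- door_push (a point): Centre of the door's steel push plate on its outer face, 135 mm from the hinge, 38 mm above the desk.
- door_hinge (a point): On the door's hinge axis, 38 mm above the desk, at fixture x -47, y +105. Shut, the door runs from here along fixture -y.
- tape_clear: Bystander: roll of tape lying flat, 96 mm across, 48 high; origin centre of underside.
- tally_counter: Bystander: small white hand tally counter, 59 x 53 x 32 mm; origin centre of underside.
- oil_bottle: Bystander: small amber oil bottle with red spout, 43 mm across, 128 high; origin centre of underside.

How it is judged:
On the way, in this order (a step that is already met when the one before it is completed fails the run):
1. the spring is stretched at least 36 mm (hook_end over 118 mm from the root pin) by the held puller in its eye (distance between hook_end and spring above 0.118 m and contact force between puller and hook_end above 1.5 N and contact force between the fingers and puller above 2 N), for 0.2 s.
2. the hook sits round the anchor post, pulled home by the spring, and the puller is off it (x of hook_end in the frame of anchor_post between -0.005 and 0.005 m and y of hook_end in the frame of anchor_post between -0.002 and 0.006 m and contact force between hook_end and anchor_post above 1 N and contact force between puller and hook_end below 0.3 N), for 0.3 s.
3. the guard door is shut in its catch (value of joint guard_door below 0.025 rad), for 0.2 s.
At the end, for the whole second after the job is handed in: Hook round the anchor post (bight centre within 5 mm sideways, -2 to +6 mm along post y), pulling on it over 1 N; puller off it, at rest on the desk (origin under 20 mm, tip under 30 mm up), not touching the feeder; door under 0.025 rad, in its catch (all of step 2 and value of joint guard_door below 0.025 rad and height (world z) of puller below 0.02 m and height (world z) of puller_tip below 0.03 m and contact force between puller and fixture below 0.1 N and linear speed of puller below 0.02 m/s).
It fails at once if the fingers pull or push on the spring or its hook (contact force between the fingers and spring above 1 N).
It fails at once if the roll of tape is moved over 30 mm (distance of tape_clear from where it was at the start of the episode above 0.03 m).
It fails at once if the tally counter is moved over 30 mm (distance of tally_counter from where it was at the start of the episode above 0.03 m).
It fails at once if the oil bottle is moved over 30 mm (distance of oil_bottle from where it was at the start of the episode above 0.03 m).
It also fails if it takes over 54 s, if anything falls off the work surface, if the arm or the gripper's body presses on something with over 40 N, if the wrist force passes 120 N, or if a joint passes its speed limit or range.

## Robot

A 6-joint arm with a two-finger parallel gripper is mounted at the origin on the work surface; the furniture and walls round the work are solid. World frame = base frame: x ahead of the robot, y to its left, z up, the work surface at z = 0. Lengths are in m, angles in rad, forces in N, time in s.
With the tool pointing down it reaches from about 0.425 to 0.95 m from the base axis. Payload 14.7 kg.
Tool frame: the origin (TCP) lies at the very end of the fingers, on their centre line; the grasp point (between the pads) lies 19 mm behind it (bot.pinch_z is the distance from the TCP to the grasp point, in m); z points along the fingers, y is the line along which they close (so a half turn about z gives the same grasp; the last joint's range is limited). The gripper opens to 85 mm and grips with 20 to 120 N. Pads are 22 mm wide; open, the fingers measure 114 mm over their backs; the gripper's body (76 mm by 85 mm) begins 54 mm behind the grasp point. The pads swing forward as they close: fully open they stand 13 mm farther back than shut.
Start: joints at [-1.372, 0.48, 1.596, -0, 1.065, -0.047], TCP at [0.158, -0.63, 0.231] pointing down, gripper open.
Joint ranges: [-2.75, 2.75], [-0.82, 2.05], [0.23, 2.67], [-1.56, 4.7], [0.09, 2.69], [-2.92, 2.92]. Speed limits (rad/s): [1.89, 1.89, 2.39, 3.01, 3.01, 3.01].

## Interface

Orientations are given as a rotation vector (axis times angle).
In Python, from bench import bot gives the robot as it stands.
- The arm moves only by the shell command python3 steer.py 'ROWS'. ROWS is one flat JSON list of numbers that holds 1 to 10 rows one after another, with no inner brackets; each row has 7 numbers: a rotation vector rx, ry, rz in a scale on which 1.0 is 4 rad, then dx, dy, dz in fractions of the full range, 1 being 0.6 m, then the finger opening in m; each row is the pose to reach, as a shift and turn from the pose commanded when the command began, along the tool's axes at that moment; what a row does not reach only later rows make up. A row lasts 1/8 s, in which the tool goes at most 0.0625 m and 0.188 rad, less where a joint would pass 70% of its speed; a pose out of reach is approached as far as the arm can. The fingers move at their own pace and stop on an object; the grip force is fixed at half the most. Time passes only in rows, so rows that do not move let the fingers close. It prints the time, the measured TCP pose, the force, the opening and the grip force at its end. A shift or turn number past 1, either way, is cut back to 1. Input that does not fit is refused with a message, and nothing moves.
- bot.get_state(): the state, without advancing time (a new reading comes with each control period).
- bot.capture(name): name is "scene" or "side" or "wrist"; returns the picture (420x560x3 uint8, red, green, blue); there is no depth.
- bot.camera_model(name): a dict with "intrinsics" (3x3 intrinsics, pixels), "distortion" ([k1, k2, p1, p2, k3] as OpenCV has them; the pictures are not rectified), "camera_from_world" (4x4, takes a point from world to camera coordinates). Camera axes: x right, y down, z forward; pixel columns grow to the right and rows downward; lengths in m; the calibration is good to about 2 mm. A picture is of the moment at which its call begins: read the wrist's pose just before it. camera_model takes no time and is no camera call; for the wrist camera it gives the pose at the moment of the call.
- bot.job_done(): hands the job in; it is judged then, once.
The state is a dict: "time_s": time; "joint_positions": joint angles; "qd": joint speeds; "joint_torque": joint torques, N m; "tool_pos": TCP position; "orientation": TCP orientation; "ft_force": force on the tool from outside, world axes, zero at the start; "ft_torque": the same for the moment, N m; "gripper_width": finger opening in m; "grasp_force": force on a finger pad.
Only numpy, scipy, OpenCV 4.12 (cv2) and the standard library are available. Lean on these libraries where they do the work, as an engineer would, in place of code of your own. Each camera call takes 0.05 s, during which the arm holds its last target. There are 200 camera calls.

## Working session

There is one attempt and no reset: what is moved stays moved. The work goes in short steps, Python scripts to look and compute and a shell command to move; the robot and the scene stay as the last step left them, time stands still between calls to the robot, and variables do not carry over. Pictures are saved under pics/ and viewed, at most 10 in all, crops included, and the job is handed in when it is done.

```bash
ls; mkdir -p pics; python3 - <<'E'
from bench import bot
import cv2,numpy as np
s=bot.get_state();print(s['time_s'],s['tool_pos'],s['orientation'],s['gripper_width'])
for n in('scene','side','wrist'):
    im=bot.capture(n);cv2.imwrite(f'pics/{n}0.png',im[:,:,::-1])
    m=bot.camera_model(n);print(n,np.round(m['camera_from_world'],3).tolist(),np.round(m['intrinsics'],1).tolist())
a=cv2.imread('pics/scene0.png');b=cv2.imread('pics/side0.png')
E
```

```text
bench.py
pics
steer.py
0.0 [ 0.15809604 -0.63004075  0.23063781] [-3.11663949e+00 -3.84928466e-01  1.52677638e-04] 0.08555824185073233
scene [[0.658, 0.753, 0.005, -0.359], [0.331, -0.283, -0.9, -0.115], [-0.677, 0.594, -0.435, 1.493], [0.0, 0.0, 0.0, 1.0]] [[463.6, 0.0, 276.3], [0.0, 463.6, 205.6], [0.0, 0.0, 1.0]]
side [[0.789, -0.614, 0.014, -0.403], [-0.495, -0.65, -0.576, 0.313], [0.363, 0.448, -0.817, 0.804], [0.0, 0.0, 0.0, 1.0]] [[488.9, 0.0, 285.4], [0.0, 488.9, 211.7], [0.0, 0.0, 1.0]]
wrist [[0.244, -0.97, -0.002, -0.649], [-0.915, -0.231, 0.33, -0.043], [-0.32, -0.079, -0.944, 0.382], [0.0, 0.0, 0.0, 1.0]] [[312.7, 0.0, 272.6], [0.0, 312.7, 210.1], [0.0, 0.0, 1.0]]
```

View pics/scene0.png

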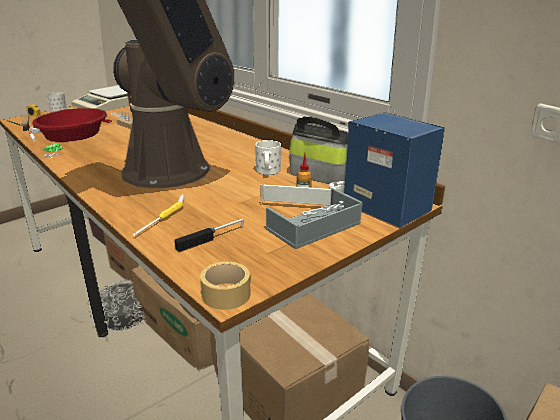

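View pics/side0.png

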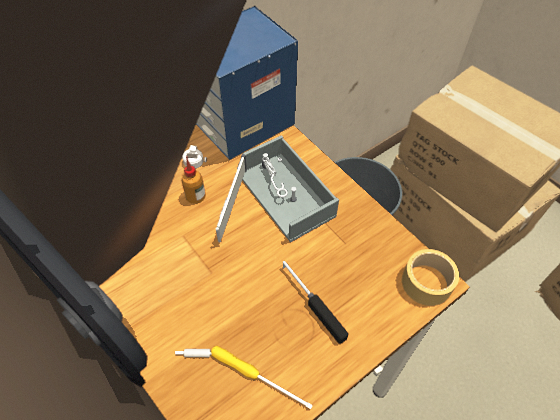

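The scene view shows the puller (about 176-243, 220-248), the feeder (265-360, 185-245) with its door open toward the robot, and the tape at (226, 285). The side view shows the hook eye near (282, 193), the post near (294, 195) and the puller from its tip (285, 264) to its handle end (345, 337). Next I'll look at the wrist picture and an enlarged side crop.

```bash
cat > h.py <<'E'
from bench import bot
import cv2,numpy as np
from scipy.optimize import least_squares
def ray(n,uv,m=None):
    m=m or bot.camera_model(n)
    K=np.array(m['intrinsics']);T=np.array(m['camera_from_world'])
    p=cv2.undistortPoints(np.array([[uv]],float),K,np.array(m['distortion']))[0,0]
    return -T[:3,:3].T@T[:3,3], T[:3,:3].T@np.array([p[0],p[1],1])
def onz(n,uv,z,m=None):
    c,d=ray(n,uv,m);return c+d*(z-c[2])/d[2]
def tri(l):
    A=np.zeros((3,3));b=np.zeros(3);R=[]
    for r in l:
        c,d=r;d=d/np.linalg.norm(d);P=np.eye(3)-np.outer(d,d);A+=P;b+=P@c;R.append((P,c))
    x=np.linalg.solve(A,b);return x,[np.linalg.norm(P@(x-c)) for P,c in R]
def proj(n,X,m=None):
    m=m or bot.camera_model(n)
    T=np.array(m['camera_from_world']);r,_=cv2.Rodrigues(T[:3,:3])
    return cv2.projectPoints(np.array(X,float).reshape(-1,1,3),r,T[:3,3],np.array(m['intrinsics']),np.array(m['distortion']))[0][:,0]
E
python3 - <<'E'
from h import *
a=cv2.imread('pics/side0.png')
cv2.imwrite('pics/sidec.png',cv2.resize(a[130:250,180:340],None,fx=5,fy=5,interpolation=cv2.INTER_CUBIC))
b=cv2.imread('pics/scene0.png')
top=cv2.resize(b[170:255,170:370],None,fx=4,fy=4,interpolation=cv2.INTER_CUBIC)
w=cv2.imread('pics/wrist0.png')
cv2.imwrite('pics/comp.png',np.vstack([top,np.hstack([cv2.resize(w,(347,260)),cv2.resize(a[255:345,275:355],(231,260)),np.zeros((260,222,3),np.uint8)])]))
for p in[(285,264),(345,337),(282,193),(294,195),(430,278)]:print(p,onz('side',p,0.03).round(3))
E
```

```text
(285, 264) [ 0.468 -0.054  0.03 ]
(345, 337) [ 0.462 -0.229  0.03 ]
(282, 193) [0.566 0.083 0.03 ]
(294, 195) [0.583 0.064 0.03 ]
(430, 278) [ 0.664 -0.241  0.03 ]
```

View pics/sidec.png

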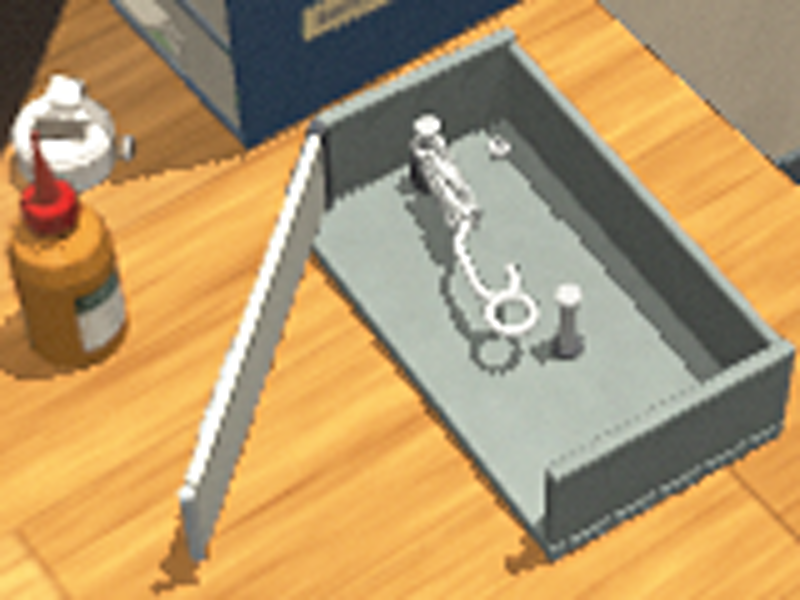

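View pics/comp.png

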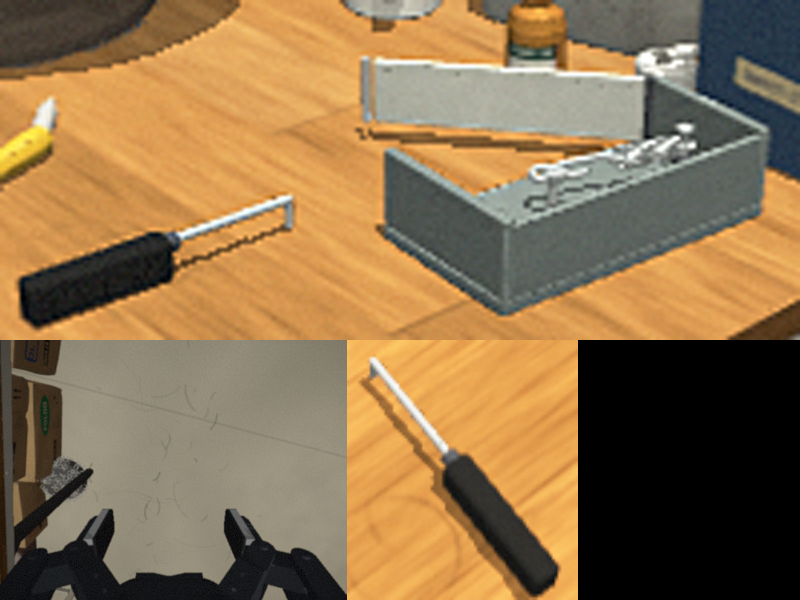

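```bash
cat >> h.py <<'E'
S=lambda x,y:((x+.5)/5-.5+180,(y+.5)/5-.5+130)
C=lambda x,y:((x+.5)/4-.5+170,(y+.5)/4-.5+170)
P=lambda x,y:((x-347+.5)*80/231-.5+275,(y-340+.5)*90/260-.5+255)
E
python3 - <<'E'
from h import *
def T(s,c): x,r=tri([ray('side',s),ray('scene',c)]);print(x.round(4),np.round(r,4));return x
print('eye');T(S(511,313),C(541,172))
print('pin');T(S(428,122),C(686,128))
print('rodend');T(P(374,360),C(290,198));print('tipbot');T(P(374,376),C(289,228))
print('backroot');T(S(510,38),C(768,130))
print('pulldoor');T(S(550,475),C(387,152));print('pullback');T(S(793,348),C(502,225))
print('door end');T(S(187,490),C(363,58))
obs=[('side',S(793,348),(55,-100,62)),('side',S(510,38),(55,112,62)),('side',S(569,293),(0,-18,47)),('scene',C(502,225),(55,-100,62)),('scene',C(768,130),(55,112,62))]
def f(p):
    c,s=np.cos(p[2]),np.sin(p[2]);e=[]
    for n,uv,(x,y,z) in obs: e+=list(proj(n,[p[0]+(c*x-s*y)/1e3,p[1]+(s*x+c*y)/1e3,z/1e3])[0]-uv)
    return np.array(e)
r=least_squares(f,[.57,.07,0]);print(r.x,r.fun.round(1))
# puller handle corners top (z28)
for n,uv in[('side',P(548,592)),('side',P(555,562)),('side',P(457,455)),('side',P(444,480)),('scene',C(28,275)),('scene',C(170,236))]:print(n,onz(n,uv,.028).round(4))
E
```

```text
eye
[0.5635 0.0797 0.0359] [0.0016 0.0016]
pin
[0.5937 0.1782 0.0463] [0.0012 0.0012]
rodend
[ 0.4716 -0.0462  0.0231] [0.0004 0.0004]
tipbot
[ 0.4713 -0.0471  0.0025] [0.0006 0.0006]
backroot
[0.6473 0.1902 0.0585] [0.0014 0.0014]
pulldoor
[ 0.5168 -0.0051  0.0589] [0.0013 0.0013]
pullback
[ 0.6307 -0.0171  0.0602] [0.0017 0.0017]
door end
[0.4012 0.0714 0.0618] [0.0018 0.0018]
[ 0.58402301  0.08450445 -0.07858888] [ 1.2  1.  -0.4 -2.3 -0.2  1.  -0.1 -0.8  0.2 -1. ]
side [ 0.456  -0.2347  0.028 ]
side [ 0.4718 -0.2234  0.028 ]
side [ 0.4698 -0.1337  0.028 ]
side [ 0.4525 -0.1418  0.028 ]
scene [ 0.4584 -0.2223  0.028 ]
scene [ 0.4722 -0.135   0.028 ]
```

```bash
cat >> h.py <<'E'
from scipy.spatial.transform import Rotation as Ro
FX=np.array([.584,.0845]);FTH=-.0786
def goto(pos,Rt,start=None):
    s=bot.get_state();R0=Ro.from_rotvec(s['orientation']) if start is None else start[1]
    p0=np.array(s['tool_pos']) if start is None else np.array(start[0])
    d=R0.inv().apply(np.array(pos)-p0);r=(R0.inv()*Rt).as_rotvec()
    print('row',r.round(4).tolist(),d.round(4).tolist(),'n>=',np.ceil(max(np.linalg.norm(d)/.0625,np.linalg.norm(r)/.188)))
def tool(yaw,tilt=0): # tool x at heading yaw (rad), nose down by tilt, fingers down
    x=np.array([np.cos(yaw),np.sin(yaw),0]);z=np.array([0,0,-1.]);y=np.cross(z,x)
    return Ro.from_matrix(np.c_[x,y,z])*Ro.from_euler('y',tilt)  
def st():
    s=bot.get_state();R=Ro.from_rotvec(s['orientation']).as_matrix()
    print(round(s['time_s'],2),'tcp',np.round(s['tool_pos'],4),'x',R[:,0].round(3),'z',R[:,2].round(3),'F',np.round(s['ft_force'],1),'w',round(s['gripper_width'],4),'g',round(s['grasp_force'],1),'q',np.round(s['joint_positions'],2))
E
python3 - <<'E'
from h import *
st();goto([.466,-.182,.16],tool(np.radians(87.7)))
R=tool(1.5,.1).as_matrix();print(R.round(2))
m=bot.camera_model('wrist');T=np.array(m['camera_from_world']);s=bot.get_state()
print(Ro.from_rotvec(s['orientation']).inv().apply(-T[:3,:3].T@T[:3,3]-s['tool_pos']))
E
```

```text
0.15 tcp [ 0.1581 -0.6302  0.2308] x [0.97  0.243 0.   ] z [-0.     0.001 -1.   ] F [0.3 1.1 0.2] w 0.0853 g 0.0 q [-1.37  0.48  1.6   0.    1.07 -0.05]
row [-0.0007, -0.0006, -1.2849] [0.4077, -0.3597, 0.0712] n>= 9.0
[[ 0.07  1.    0.01]
 [ 0.99 -0.07  0.1 ]
 [ 0.1   0.   -1.  ]]
[ 0.08545137 -0.0001601  -0.1432332 ]
```

Careful with the scale: shifts go in shares of 0.6 m and turns go in shares of 4 rad. That gives: 0.408 m is 0.68, -0.36 m is -0.6, -1.285 rad is -0.3213.

```bash
sed -i "s/from_euler('y',tilt)/from_euler('y',-tilt)/" h.py; python3 steer.py '[0, 0, -0.3213, 0.68, -0.6, 0.1183, 0.06, 0, 0, -0.3213, 0.68, -0.6, 0.1183, 0.06, 0, 0, -0.3213, 0.68, -0.6, 0.1183, 0.06, 0, 0, -0.3213, 0.68, -0.6, 0.1183, 0.06, 0, 0, -0.3213, 0.68, -0.6, 0.1183, 0.06, 0, 0, -0.3213, 0.68, -0.6, 0.1183, 0.06, 0, 0, -0.3213, 0.68, -0.6, 0.1183, 0.06, 0, 0, -0.3213, 0.68, -0.6, 0.1183, 0.06, 0, 0, -0.3213, 0.68, -0.6, 0.1183, 0.06, 0, 0, -0.3213, 0.68, -0.6, 0.1183, 0.06]'
python3 - <<'E'
from h import *
st();import pickle
pickle.dump(bot.camera_model('wrist'),open('w1.pkl','wb'))
im=bot.capture('wrist');cv2.imwrite('pics/w1.png',cv2.resize(im[:,:,::-1],(800,600),interpolation=cv2.INTER_CUBIC))
E
```

```text
time_s: 1.4
tool_pos: [0.4675, -0.1793, 0.1598]
orientation: [-2.261, -2.181, -0.0]
ft_force: [0.1, 0.6, -0.2]
gripper_width: 0.06
grasp_force: 0.0
1.4 tcp [ 0.4675 -0.1793  0.1598] x [0.036 0.999 0.001] z [-0.001  0.001 -1.   ] F [ 0.1  0.6 -0.2] w 0.06 g 0.0 q [-0.43  0.37  2.01  0.    0.77 -0.39]
```

View pics/w1.png

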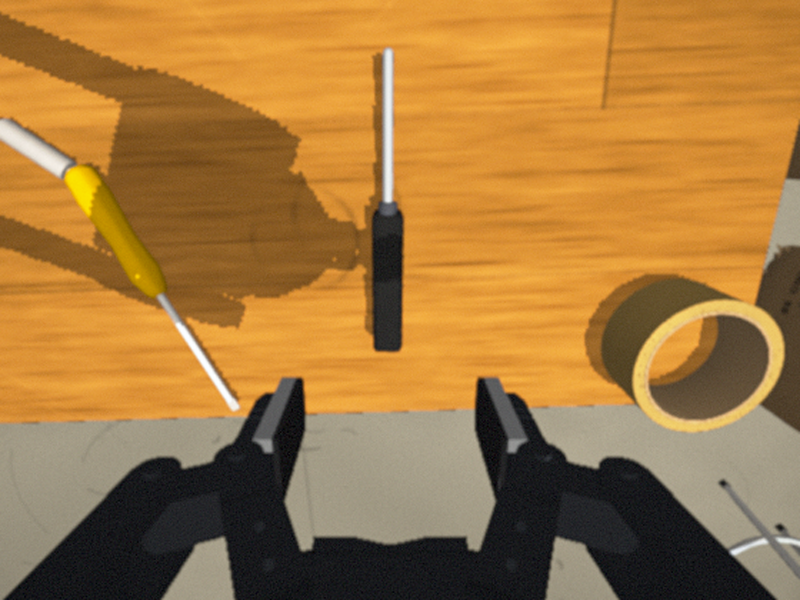

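The wrist view shows the puller upright in the picture: rod end at (388, 48), handle front at (388, 210), handle back at (388, 349). It lies nearly parallel to tool x.

```bash
python3 - <<'E'
from h import *
import pickle
m=pickle.load(open('w1.pkl','rb'))
W=lambda x,y:((x+.5)*.7-.5,(y+.5)*.7-.5)
a=onz('wrist',W(388,48),.0255,m);b=onz('wrist',W(387.5,349),.028,m);c=onz('wrist',W(388,211),.028,m)
print(a,c,b,np.linalg.norm(a-b),np.linalg.norm(c-b))
x,r=tri([ray('wrist',W(388,50),m),ray('side',P(374,360)),ray('scene',C(290,198))]);print(x,r)
u=(a-b)[:2];print(np.degrees(np.arctan2(u[1],u[0])))
o=(b+c)/2;print('orig',o)
goto([*(o[:2]),.003],tool(np.arctan2(u[1],u[0])))
E
```

```text
[ 0.47154607 -0.04367538  0.0255    ] [ 0.46831105 -0.13209476  0.028     ] [ 0.46457485 -0.22457411  0.028     ] 0.1810502600867118 0.09255479197132696
[ 0.47149215 -0.04532093  0.02282752] [np.float64(0.0011293833689058883), np.float64(0.0005401624016176654), np.float64(0.0009145417137486018)]
87.79310884284394
orig [ 0.46644295 -0.17833443  0.028     ]
row [-0.0007, -0.0002, 0.0016] [0.0023, -0.0002, 0.157] n>= 3.0
```

Scaled: 0.157 m is 0.2617, -0.001 m is -0.0017.

```bash
python3 steer.py '[0, 0, 0, 0.0017, -0.0017, 0.2617, 0.06, 0, 0, 0, 0.0017, -0.0017, 0.2617, 0.06, 0, 0, 0, 0.0017, -0.0017, 0.2617, 0.06, 0, 0, 0, 0.0017, -0.0017, 0.2617, 0.06, 0, 0, 0, 0.0017, -0.0017, 0.2617, 0, 0, 0, 0, 0.0017, -0.0017, 0.2617, 0, 0, 0, 0, 0.0017, -0.0017, 0.2617, 0, 0, 0, 0, 0.0017, -0.0017, 0.2617, 0]'
python3 - <<'E'
from h import *
st();goto([.54,-.1,.2],tool(np.radians(85.5),np.radians(40)))
E
```

```text
time_s: 2.45
tool_pos: [0.4662, -0.1816, 0.005]
orientation: [2.263, 2.175, 0.001]
ft_force: [-4.1, -3.8, 14.7]
gripper_width: 0.019
grasp_force: 59.2
2.45 tcp [ 0.4662 -0.1816  0.005 ] x [ 0.04   0.999 -0.001] z [ 0.002 -0.001 -1.   ] F [-4.1 -3.8 14.7] w 0.019 g 59.2 q [-0.43  0.63  2.1  -0.    0.4  -0.39]
row [0.0159, -0.6969, 0.0362] [0.0843, 0.0709, -0.1949] n>= 4.0
```

```bash
cat >> h.py <<'E'
PIN=np.array([.5912,.1762,.034]);Q=np.array([.136,0,-.007])
def tcp_for(point,R,q=Q): return np.array(point)-R.apply(q)
def fx(p): # world->fixture xy
    c,s=np.cos(FTH),np.sin(FTH);d=np.array(p)[:2]-FX;return np.array([c*d[0]+s*d[1],-s*d[0]+c*d[1]])
def wf(p,z=.034):
    c,s=np.cos(FTH),np.sin(FTH);return np.array([FX[0]+c*p[0]-s*p[1],FX[1]+s*p[0]+c*p[1],z])
E
python3 - <<'E'
from h import *
E_=[.5637,.0803,.034];print(fx(E_))
R=tool(np.radians(85.5),np.radians(40));t=tcp_for(E_,R);z=R.apply([0,0,1]);print(t,z)
goto(t-z*.06,R);goto(t-z*.03,R)
E
```

```text
[-0.01990755 -0.00578097]
[ 0.55517294 -0.02804653  0.1160568 ] [-0.05043253 -0.64080611 -0.76604444]
row [0.0159, -0.6969, 0.0362] [0.1953, 0.0846, -0.157] n>= 5.0
row [0.0159, -0.6969, 0.0362] [0.1761, 0.0838, -0.134] n>= 4.0
```

Scaled: 0.195 m is 0.325, 0.176 m is 0.2933, -0.697 rad is -0.1743.

```bash
python3 steer.py '[0, 0, 0, 0, 0, -0.1, 0, 0, 0, 0, 0, 0, -0.2, 0, 0.004, -0.1743, 0.009, 0.325, 0.1417, -0.2617, 0, 0.004, -0.1743, 0.009, 0.325, 0.1417, -0.2617, 0, 0.004, -0.1743, 0.009, 0.325, 0.1417, -0.2617, 0, 0.004, -0.1743, 0.009, 0.325, 0.1417, -0.2617, 0, 0.004, -0.1743, 0.009, 0.325, 0.1417, -0.2617, 0, 0.004, -0.1743, 0.009, 0.2933, 0.14, -0.2233, 0, 0.004, -0.1743, 0.009, 0.2933, 0.14, -0.2233, 0]'
python3 - <<'E'
from h import *
st();import pickle
m=bot.camera_model('wrist');pickle.dump(m,open('w2.pkl','wb'))
im=bot.capture('wrist')[:,:,::-1];si=bot.capture('side')[:,:,::-1]
cv2.imwrite('pics/w2f.png',im);cv2.imwrite('pics/s2f.png',si)
s=bot.get_state();R=Ro.from_rotvec(s['orientation'])
tip=R.apply([.136,0,.003])+s['tool_pos'];print(tip,proj('wrist',[tip],m),proj('wrist',[[.5637,.0803,.034]],m),proj('side',[tip]))
a=cv2.resize(im[0:150,172:372],(800,600),interpolation=cv2.INTER_CUBIC)
b=cv2.resize(si[150:250,220:353],(532,400),interpolation=cv2.INTER_CUBIC)
cv2.imwrite('pics/w2.png',np.hstack([cv2.resize(im[0:180,172:352],(400,400)),cv2.resize(b[:, :],(400,400)) if 0 else b[:,:400]]))
E
```

```text
time_s: 3.58
tool_pos: [0.5552, -0.0075, 0.1365]
orientation: [1.894, 1.758, -0.695]
ft_force: [-1.5, 0.4, -2.4]
gripper_width: 0.0186
grasp_force: 59.7
3.58 tcp [ 0.5552 -0.0075  0.1365] x [ 0.055  0.764 -0.643] z [-0.053 -0.64  -0.766] F [-1.5  0.4 -2.4] w 0.0186 g 59.7 q [ 0.33  0.66  1.81 -0.71  1.12  0.87]
[0.56409279 0.09296791 0.04874574] [[276.00613025 -31.65729447]] [[277.0336197  -13.65558741]] [[278.3106735  184.97034765]]
```

View pics/w2.png

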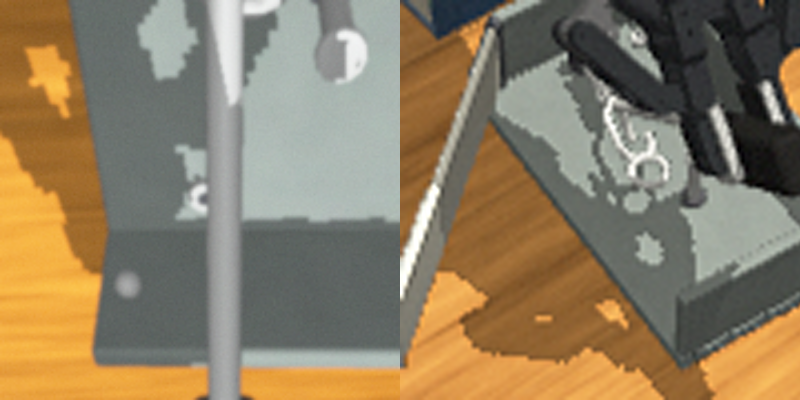

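The wrist crop (scale 0.45, offset 172) shows the post cap at (342, 55), with the eye just off the top edge. In the side crop the eye is clear at (648, 168), but the puller tip is hard to make out against the gripper. I'll check the post position from this view and make one enlarged composite of scene, side and wrist crops.

```bash
python3 - <<'E'
from h import *
import pickle
m=pickle.load(open('w2.pkl','rb'))
p=onz('wrist',(172+342*.45,55*.45),.047,m);print('post',p,wf((0,-.018),.047), fx(p))
p=onz('wrist',(172+128*.45,285*.45),.038,m);print('ball',p,fx(p))
sc=bot.capture('scene')[:,:,::-1];cv2.imwrite('pics/sc2f.png',sc)
s=bot.get_state();R=Ro.from_rotvec(s['orientation'])
pts=[R.apply(q)+s['tool_pos'] for q in([.136,0,.003],[.136,0,-.0175])]+[[.5637,.0803,.034],wf((0,-.018),.047),wf((0,.092),.045)]
print(proj('scene',pts).round(1).tolist());print(proj('side',pts).round(1).tolist())
w=cv2.imread('pics/w2f.png');si=cv2.imread('pics/s2f.png')
f=lambda im,x,y,w_,h,W,H:cv2.resize(im[y:y+h,x:x+w_],(W,H),interpolation=cv2.INTER_CUBIC)
cv2.imwrite('pics/c3.png',np.hstack([f(sc,280,180,80,60,400,300),f(si,255,160,50,37,400,300)]))
cv2.imwrite('pics/c3.png',np.vstack([np.hstack([f(sc,285,190,50,37,400,300),f(si,255,165,50,37,400,300)]),np.hstack([f(w,230,0,80,60,400,300),f(sc,250,150,120,90,400,300)])]))
E
```

```text
post [0.58515516 0.06890336 0.047     ] [0.58258666 0.06655557 0.047     ] [ 0.00237623 -0.01545779]
ball [5.26830864e-01 2.52674182e-04 3.80000000e-02] [-0.05037761 -0.08847609]
[[309.6, 206.0], [313.9, 199.0], [305.6, 212.8], [307.2, 212.4], [340.2, 201.7]]
[[278.6, 184.9], [275.2, 175.9], [281.8, 193.3], [293.2, 189.3], [264.9, 156.1]]
```

View pics/c3.png

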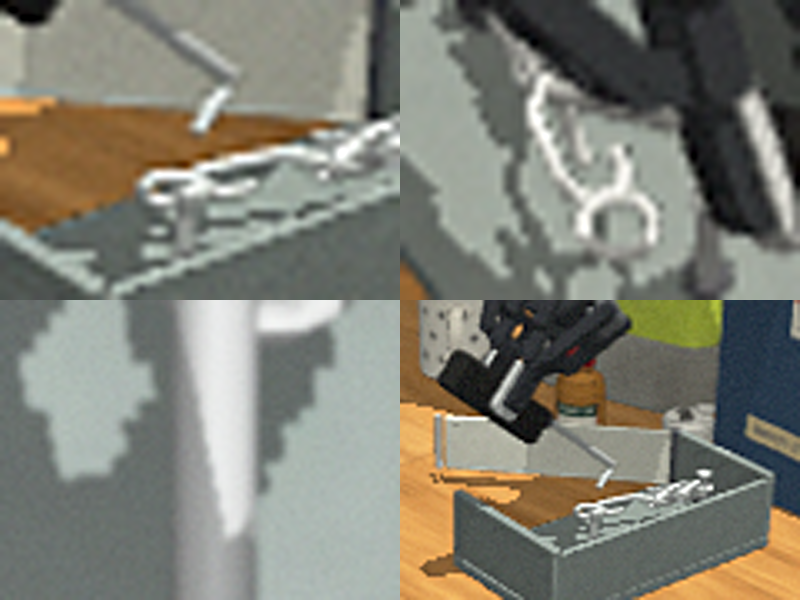

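```bash
python3 - <<'E'
from h import *
import pickle
m=pickle.load(open('w2.pkl','rb'))
t=np.linspace(0,2*np.pi,72)
def ring(p,n,mm=None):
    u=proj(n,np.c_[p[0]+.01175*np.cos(t),p[1]+.01175*np.sin(t),np.full(72,.034)],mm);return u[:,0].min(),u[:,0].max(),u[:,1].min(),u[:,1].max()
def f(p):
    a=ring(p,'scene');b=ring(p,'side');c=ring(p,'wrist',m)
    return np.array([a[0]-302.4,(a[2]+a[3])/2-212.9,b[0]-276.9,b[1]-287.5,(b[2]+b[3])/2-192.4,(c[3]-6.5)/3,(c[1]-299)/3])
r=least_squares(f,[.5637,.0803]);print(r.x,r.fun.round(1),ring(r.x,'scene'),ring(r.x,'wrist',m))
d=r.x-PIN[:2];print(np.linalg.norm(d))
s=bot.get_state();R=Ro.from_rotvec(s['orientation']);print(R.apply(Q)+s['tool_pos']+.03*R.apply([0,0,1]))
E
```

```text
[0.5637625  0.08285881] [-0.8 -0.3 -1.4 -0.7  0.1  0.6  1.5] (np.float64(301.6020002182679), np.float64(311.10610069308115), np.float64(210.4351542538974), np.float64(214.69727494031386)) (np.float64(250.13324721106085), np.float64(303.53761447899785), np.float64(-52.971314999547076), np.float64(8.167130164614775))
0.09729025264654631
[0.56351081 0.0798113  0.03375706]
```

Scaled: 0.0285 m is 0.0475, 0.022 m is 0.0367.

```bash
python3 steer.py '[0, 0, 0, 0.0033, 0.0017, 0.0083, 0, 0, 0, 0, 0.0033, 0.0017, 0.025, 0, 0, 0, 0, 0.0033, 0.0017, 0.0367, 0, 0, 0, 0, 0.0033, 0.0017, 0.0475, 0, 0, 0, 0, 0.0033, 0.0017, 0.0475, 0]'
python3 - <<'E'
from h import *
sed=0
st()
sc=bot.capture('scene')[:,:,::-1];si=bot.capture('side')[:,:,::-1]
f=lambda im,x,y,w_,h,W,H:cv2.resize(im[y:y+h,x:x+w_],(W,H),interpolation=cv2.INTER_CUBIC)
cv2.imwrite('pics/c4.png',np.hstack([f(sc,285,190,50,37,400,300),f(si,255,165,50,37,400,300)]))
E
```

```text
time_s: 4.35
tool_pos: [0.5556, -0.0257, 0.1137]
orientation: [1.897, 1.755, -0.693]
ft_force: [-0.6, -1.0, -2.1]
gripper_width: 0.0189
grasp_force: 59.7
4.35 tcp [ 0.5556 -0.0257  0.1137] x [ 0.058  0.764 -0.642] z [-0.053 -0.64  -0.766] F [-0.6 -1.  -2.1] w 0.0189 g 59.7 q [ 0.3   0.69  1.83 -0.75  1.07  0.9 ]
```

View pics/c4.png

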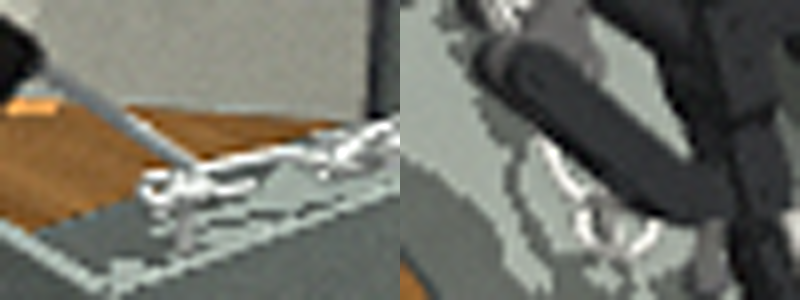

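The picture shows the elbow sitting just above the eye and the tip inside the ring, at (605, 210) in the side crop. The force is small, so nothing is obstructing it. I'll work out the pull, swing and release targets.

```bash
sed -i 's/^FX=.*/&/; s/FX=np.array(\[.584,.0845\])/FX=np.array([.5855,.0862])/; s/^PIN=np.array(\[.5912,.1762,.034\])/PIN=np.array([.5927,.1779,.034])/' h.py; python3 - <<'E'
from h import *
s=bot.get_state();R=Ro.from_rotvec(s['orientation']);Q2=[.136,0,-.0099]
q=R.apply(Q2)+s['tool_pos'];print('tip',q,fx(q))
E0=np.array([-.0213,-.0055])  # eye in fixture
e=fx([.5643,.0822]);u=(e-[0,.092])/np.linalg.norm(e-[0,.092]);print(e,u)
def d(f): return R.inv().apply(wf(f)-q).round(4)
L=lambda s_:np.array([0,.092])+u*(.0995+s_+.00475)
for s_ in(10,20,30,45):print(s_,L(s_/1e3).round(4),d(L(s_/1e3)))
for hx in(-.01,-.002,.004):
    a=hx/.127;v=np.array([np.sin(a),-np.cos(a)]);print('swing',hx,d(np.array([0,.092])+v*.1495))
for hx,ss in((.004,.035),(.003,.025),(.002,.02)):
    a=hx/.127;v=np.array([np.sin(a),-np.cos(a)]);print('rel',hx,d(np.array([0,.092])+v*(.09975+ss)))
E
```

```text
tip [0.56441293 0.08504798 0.03440448] [-0.02093151 -0.0028042 ]
[-0.02082047 -0.00565226] [-0.20852342 -0.97801737]
10 [-0.0238 -0.0197] [-0.0127 -0.0029  0.0112]
20 [-0.0259 -0.0295] [-0.0202 -0.005   0.0175]
30 [-0.028  -0.0393] [-0.0277 -0.0071  0.0238]
45 [-0.0311 -0.054 ] [-0.0389 -0.0102  0.0332]
swing -0.01 [-0.0413  0.0092  0.0351]
swing -0.002 [-0.0417  0.0186  0.0354]
swing 0.004 [-0.0417  0.0256  0.0353]
rel 0.004 [-0.0304  0.0252  0.0259]
rel 0.003 [-0.0227  0.0239  0.0195]
rel 0.002 [-0.0189  0.0228  0.0163]
```

Scaled: -0.0277 m is -0.0462, 0.0238 m is 0.0397.

```bash
python3 steer.py '[0, 0, 0, -0.01, -0.0033, 0.0083, 0, 0, 0, 0, -0.0212, -0.005, 0.0187, 0, 0, 0, 0, -0.0337, -0.0083, 0.0292, 0, 0, 0, 0, -0.0462, -0.0117, 0.0397, 0, 0, 0, 0, -0.0462, -0.0117, 0.0397, 0]'; python3 -c "
from h import *
st()"
```

```text
time_s: 5.08
tool_pos: [0.5458, -0.0618, 0.1138]
orientation: [1.898, 1.755, -0.692]
ft_force: [0.8, 2.5, -2.3]
gripper_width: 0.0189
grasp_force: 60.0
5.08 tcp [ 0.5458 -0.0618  0.1138] x [ 0.059  0.765 -0.642] z [-0.053 -0.64  -0.767] F [ 0.8  2.5 -2.3] w 0.0189 g 60.0 q [ 0.25  0.67  1.88 -0.79  1.03  0.9 ]
```

Scaled: -0.0112 m is -0.0187, 0.0094 m is 0.0157.

```bash
python3 steer.py '[0, 0, 0, -0.01, -0.0025, 0.0083, 0, 0, 0, 0, -0.0187, -0.0053, 0.0157, 0, 0, 0, 0, -0.0187, -0.0053, 0.0157, 0, 0, 0, 0, -0.0187, -0.0053, 0.0157, 0, 0, 0, 0, -0.0187, -0.0053, 0.0157, 0]'; python3 - <<'E'
from h import *
st()
import pickle
m=bot.camera_model('wrist');pickle.dump(m,open('w5.pkl','wb'))
w=bot.capture('wrist')[:,:,::-1];sc=bot.capture('scene')[:,:,::-1];si=bot.capture('side')[:,:,::-1]
f=lambda im,x,y,w_,h,W,H:cv2.resize(im[y:y+h,x:x+w_],(W,H),interpolation=cv2.INTER_CUBIC)
cv2.imwrite('pics/c5.png',np.vstack([np.hstack([f(sc,275,190,67,50,400,300),f(si,255,165,67,50,400,300)]),np.hstack([f(w,200,0,160,120,400,300)]*2)]))
s=bot.get_state();R=Ro.from_rotvec(s['orientation'])
q=R.apply([.136,0,-.0099])+s['tool_pos'];print(q,fx(q),np.linalg.norm(q-PIN))
E
```

```text
time_s: 5.7
tool_pos: [0.5419, -0.0752, 0.1137]
orientation: [1.897, 1.755, -0.692]
ft_force: [1.7, 4.6, -2.0]
gripper_width: 0.0187
grasp_force: 60.1
5.7 tcp [ 0.5419 -0.0752  0.1137] x [ 0.058  0.765 -0.642] z [-0.052 -0.64  -0.767] F [ 1.7  4.6 -2. ] w 0.0187 g 60.1 q [ 0.23  0.66  1.9  -0.81  1.01  0.9 ]
[0.55029195 0.03502597 0.03396232] [-0.03108121 -0.05378054] 0.14903499980243087
```

View pics/c5.png

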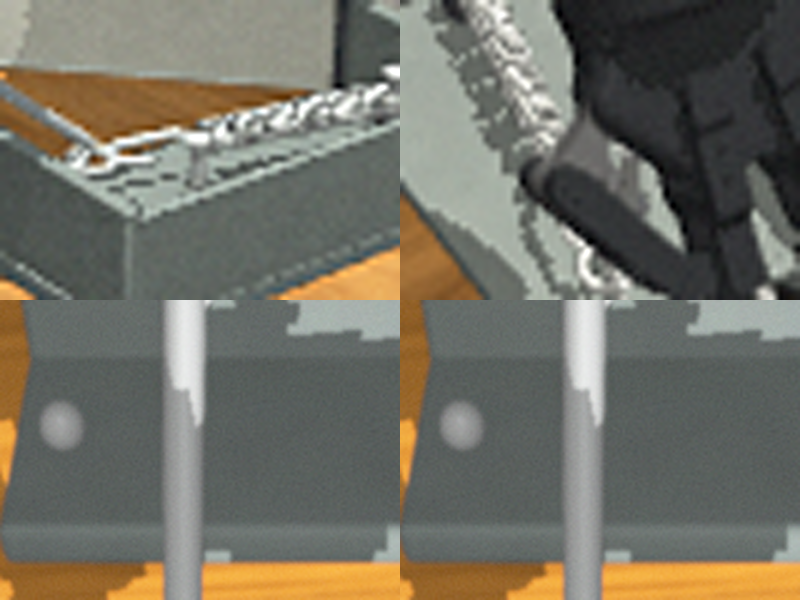

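```bash
python3 - <<'E'
from h import *
u=np.array([-.2085,-.978]);t=np.linspace(0,6.28,72)
for s_ in(.035,.04,.045,.05,.055):
    c=wf(np.array([0,.092])+u*(.09975+s_));r=proj('scene',np.c_[c[0]+.01175*np.cos(t),c[1]+.01175*np.sin(t),np.full(72,.034)]);print(s_,r[:,0].min().round(1),r[:,1].max().round(1))
print(proj('scene',[wf((0,-.018),.047)]),proj('scene',[wf((.055,-.1),.062)]))
E
```

```text
0.035 288.9 217.5
0.04 287.0 217.9
0.045 285.2 218.3
0.05 283.3 218.7
0.055 281.4 219.1
[[308.11181622 212.36641786]] [[296.0571934  225.06951158]]
```

The scene crop puts the eye's left edge at pixel 285.8, which means about 45 mm of stretch. The force agrees, so I'll swing to fixture +x.

Careful with the scale: shifts go in shares of 0.6 m and turns go in shares of 4 rad. That gives: 0.037 m is 0.0617, 0.0288 m is 0.048.

```bash
python3 steer.py '[0, 0, 0, -0.0017, 0.0167, 0.0017, 0, 0, 0, 0, -0.004, 0.0323, 0.0032, 0, 0, 0, 0, -0.0047, 0.048, 0.0037, 0, 0, 0, 0, -0.0047, 0.0558, 0.0037, 0, 0, 0, 0, -0.0047, 0.0617, 0.0035, 0, 0, 0, 0, -0.0047, 0.0617, 0.0035, 0]'; python3 - <<'E'
from h import *
st()
w=bot.capture('wrist')[:,:,::-1];sc=bot.capture('scene')[:,:,::-1];si=bot.capture('side')[:,:,::-1]
f=lambda im,x,y,w_,h,W,H:cv2.resize(im[y:y+h,x:x+w_],(W,H),interpolation=cv2.INTER_CUBIC)
cv2.imwrite('pics/c6.png',np.vstack([np.hstack([f(sc,280,190,50,37,400,300),f(si,265,165,67,50,400,300)]),np.hstack([f(w,200,0,160,120,400,300),f(si,285,180,33,25,400,300)])]))
s=bot.get_state();R=Ro.from_rotvec(s['orientation'])
q=R.apply([.136,0,-.0099])+s['tool_pos'];print(q,fx(q),np.linalg.norm(q-PIN))
E
```

```text
time_s: 6.6
tool_pos: [0.5781, -0.0819, 0.1136]
orientation: [1.897, 1.755, -0.693]
ft_force: [-1.9, 3.9, -4.1]
gripper_width: 0.0191
grasp_force: 60.0
6.6 tcp [ 0.5781 -0.0819  0.1136] x [ 0.058  0.764 -0.642] z [-0.053 -0.64  -0.767] F [-1.9  3.9 -4.1] w 0.0191 g 60.0 q [ 0.21  0.69  1.82 -0.8   1.03  0.85]
[0.58650553 0.02847749 0.03402156] [ 0.00553474 -0.05746535] 0.1495508606428904
```

The x force has swung from +1.7 to -1.9 N, so the shank appears to be bearing on the post. I'll let the spring draw back.

Scaled: 0.0184 m is 0.0307, -0.0154 m is -0.0257.

```bash
python3 steer.py '[0, 0, 0, 0.0067, 0, -0.0055, 0, 0, 0, 0, 0.0133, -0.0008, -0.011, 0, 0, 0, 0, 0.02, -0.0017, -0.0167, 0, 0, 0, 0, 0.0258, -0.0033, -0.0217, 0, 0, 0, 0, 0.0307, -0.005, -0.0257, 0, 0, 0, 0, 0.0307, -0.005, -0.0257, 0]'; python3 - <<'E'
from h import *
st()
w=bot.capture('wrist')[:,:,::-1];sc=bot.capture('scene')[:,:,::-1];si=bot.capture('side')[:,:,::-1]
f=lambda im,x,y,w_,h,W,H:cv2.resize(im[y:y+h,x:x+w_],(W,H),interpolation=cv2.INTER_CUBIC)
cv2.imwrite('pics/c7.png',np.vstack([np.hstack([f(sc,280,190,50,37,400,300),f(si,265,165,67,50,400,300)]),np.hstack([f(w,200,0,160,120,400,300),f(si,285,180,33,25,400,300)])]))
for n,i in(('w',w),('sc',sc),('si',si)):cv2.imwrite(f'pics/{n}7f.png',i)
s=bot.get_state();R=Ro.from_rotvec(s['orientation'])
q=R.apply([.136,0,-.0099])+s['tool_pos'];print(q,fx(q),np.linalg.norm(q-PIN))
E
```

```text
time_s: 7.5
tool_pos: [0.5774, -0.0575, 0.1139]
orientation: [1.897, 1.755, -0.692]
ft_force: [-0.7, -0.1, -2.1]
gripper_width: 0.0188
grasp_force: 59.8
7.5 tcp [ 0.5774 -0.0575  0.1139] x [ 0.058  0.764 -0.642] z [-0.052 -0.64  -0.767] F [-0.7 -0.1 -2.1] w 0.0188 g 59.8 q [ 0.24  0.7   1.8  -0.77  1.06  0.86]
[0.58576403 0.05248005 0.03412286] [ 0.00291088 -0.03359511] 0.12561164856866172
```

The force drops to zero at a position where a free spring would still pull about 2 N, so the hook is held by the post. I'll withdraw mostly straight up, because going forward would bring the elbow into the post cap.

Scaled: -0.061 m is -0.1017, -0.051 m is -0.085.

```bash
python3 steer.py '[0, 0, 0, -0.0033, 0, -0.005, 0, 0, 0, 0, -0.0062, 0, -0.0102, 0, 0, 0, 0, -0.01, 0, -0.015, 0, 0, 0, 0, -0.0142, 0, -0.0208, 0, 0, 0, 0, -0.0412, 0, -0.0528, 0, 0, 0, 0, -0.085, 0, -0.1017, 0, 0, 0, 0, -0.085, 0, -0.1017, 0]'; python3 - <<'E'
from h import *
st()
w=bot.capture('wrist')[:,:,::-1];sc=bot.capture('scene')[:,:,::-1];si=bot.capture('side')[:,:,::-1]
f=lambda im,x,y,w_,h,W,H:cv2.resize(im[y:y+h,x:x+w_],(W,H),interpolation=cv2.INTER_CUBIC)
cv2.imwrite('pics/c8.png',np.vstack([np.hstack([f(sc,280,185,60,45,400,300),f(si,260,150,67,50,400,300)]),np.hstack([f(w,180,0,200,150,400,300),f(sc,230,130,160,120,400,300)])]))
for n,i in(('w',w),('sc',sc),('si',si)):cv2.imwrite(f'pics/{n}8f.png',i)
E
```

```text
time_s: 8.52
tool_pos: [0.5791, -0.0576, 0.1976]
orientation: [1.898, 1.752, -0.686]
ft_force: [0.5, 0.5, -1.7]
gripper_width: 0.0187
grasp_force: 59.9
8.53 tcp [ 0.5791 -0.0576  0.1976] x [ 0.062  0.765 -0.641] z [-0.048 -0.639 -0.767] F [ 0.5  0.5 -1.7] w 0.0187 g 59.9 q [ 0.24  0.58  1.76 -0.72  1.17  0.74]
```

View pics/c8.png

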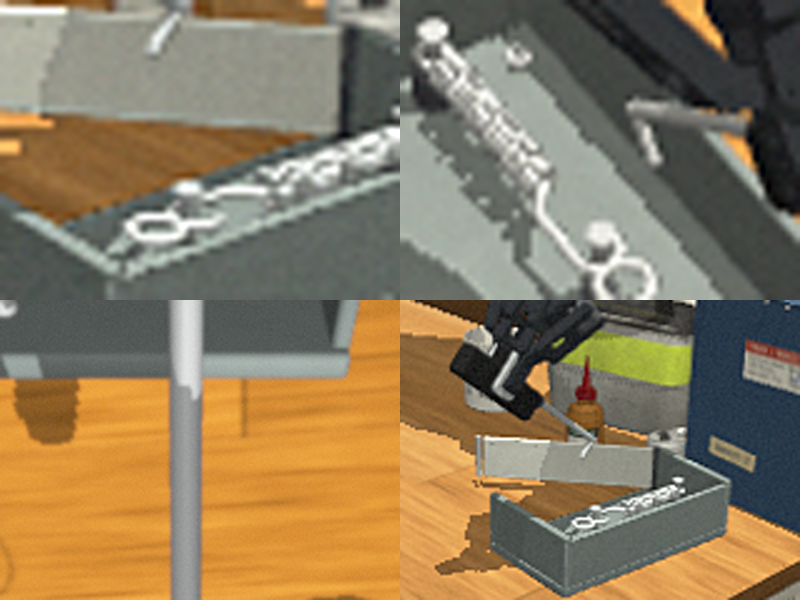

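The hook sits round the post. In the side crop the cap is at (600, 240) between shank and tip, with the eye beyond at (622, 280); the puller is free above. I'll lay the puller back where it was, then work out the door push.

```bash
python3 - <<'E'
from h import *
goto([.466,-.19,.12],tool(np.radians(87.8)));goto([.466,-.19,.006],tool(np.radians(87.8)))
print('bottle base-ish',onz('side',S(65,345),.0),onz('side',S(50,205),.1),'label/cap scene',onz('scene',C(537,20),.06))
print('tally',onz('side',S(65,150),.016))
h=wf((-.047,.105),.038)
for a in(.79,.4,0):
    v=np.array([-np.sin(a),-np.cos(a)]);print(a,'plate',wf(np.array([-.047,.105])+.135*v,.038),'end',wf(np.array([-.047,.105])+.19*v))
print(h)
E
```

```text
row [-0.0162, 0.6969, -0.0378] [-0.0603, -0.1005, 0.147] n>= 4.0
row [-0.0162, 0.6969, -0.0378] [0.0129, -0.1002, 0.2345] n>= 5.0
bottle base-ish [0.41904784 0.20488185 0.        ] [0.42242229 0.19477799 0.1       ] label/cap scene [0.42582263 0.20733129 0.06      ]
tally [0.47167947 0.28577112 0.016     ]
0.79 plate [0.44382718 0.10737026 0.038     ] end [0.40183878 0.07184599 0.034     ]
0.4 plate [0.48471713 0.07473475 0.038     ] end [0.4593876  0.02591452 0.034     ]
0 plate [0.53628953 0.05998302 0.038     ] end [0.53197098 0.00515283 0.034     ]
[0.54688961 0.19456622 0.038     ]
```

Scaled: 0.183 m is 0.305, -0.03 m is -0.05, 0.697 rad is 0.1743.

```bash
python3 steer.py '[-0.004, 0.1743, -0.0095, -0.1, -0.1667, 0.245, 0, -0.004, 0.1743, -0.0095, -0.1, -0.1667, 0.245, 0, -0.004, 0.1743, -0.0095, -0.1, -0.1667, 0.245, 0, -0.004, 0.1743, -0.0095, -0.1, -0.1667, 0.245, 0, -0.004, 0.1743, -0.0095, -0.1, -0.1667, 0.245, 0, -0.004, 0.1743, -0.0095, -0.05, -0.1667, 0.305, 0]'; python3 -c "
from h import *
st();goto([.466,-.19,.0055],tool(np.radians(87.8)))"
```

```text
time_s: 9.43
tool_pos: [0.4676, -0.1931, 0.0737]
orientation: [2.265, 2.172, 0.004]
ft_force: [1.7, 0.9, -2.5]
gripper_width: 0.019
grasp_force: 59.8
9.43 tcp [ 0.4676 -0.1931  0.0737] x [ 0.042  0.999 -0.   ] z [ 0.005 -0.001 -1.   ] F [ 1.7  0.9 -2.5] w 0.019 g 59.8 q [-0.45  0.51  2.06  0.    0.56 -0.41]
row [0.0046, 0.0005, -0.0033] [0.0031, -0.0021, 0.0682] n>= 2.0
```

Scaled: 0.0685 m is 0.1142, 0.05 m is 0.0833, 0.004 rad is 0.001.

```bash
python3 steer.py '[0.001, 0, 0, 0, 0, 0.0833, 0, 0.001, 0, 0, 0, 0, 0.1142, 0, 0.001, 0, 0, 0, 0, 0.1142, 0, 0.001, 0, 0, 0, 0, 0.1142, 0]'; python3 steer.py '[0, 0, 0, 0, 0, 0, 0.05, 0, 0, 0, 0, 0, 0, 0.05, 0, 0, 0, 0, 0, 0, 0.05, 0, 0, 0, 0, 0, -0.1, 0.05, 0, 0, 0, 0, 0, -0.2, 0.05, 0, 0, 0, 0, 0, -0.3, 0, 0, 0, 0, 0, 0, -0.3, 0]'; python3 - <<'E'
from h import *
st()
h=np.array([-.047,.105])
def push(a,gap,r=.135):
    v=np.array([-np.sin(a),-np.cos(a)]);n=np.array([-np.cos(a),np.sin(a)]);return wf(h+r*v+gap*n,.032)
p=push(.79,.027);print(p)
goto([p[0],p[1],.18],tool(-.6));goto(p,tool(-.6))
E
```

```text
time_s: 9.93
tool_pos: [0.4658, -0.1896, 0.0034]
orientation: [-2.26, -2.176, 0.006]
ft_force: [0.1, -0.3, -2.3]
gripper_width: 0.0189
grasp_force: 68.9
time_s: 10.8
tool_pos: [0.4696, -0.1909, 0.1885]
orientation: [2.26, 2.176, -0.001]
ft_force: [-0.4, 0.5, -0.7]
gripper_width: 0.0142
grasp_force: 0.0
10.8 tcp [ 0.4696 -0.1909  0.1885] x [ 0.038  0.999 -0.003] z [ 0.003 -0.003 -1.   ] F [-0.4  0.5 -0.7] w 0.0142 g 0.0 q [-0.44  0.33  1.97 -0.    0.84 -0.4 ]
[0.42638799 0.12798275 0.032     ]
row [0.0049, -0.001, 2.1327] [0.317, -0.0554, 0.0074] n>= 12.0
row [0.0049, -0.001, 2.1327] [0.3175, -0.0557, 0.1554] n>= 12.0
```

Scaled: 0.317 m is 0.5283, -0.055 m is -0.0917, 2.133 rad is 0.5333.

```bash
python3 steer.py '[0, 0, 0.5333, 0.5283, -0.0917, 0.0117, 0, 0, 0, 0.5333, 0.5283, -0.0917, 0.0117, 0, 0, 0, 0.5333, 0.5283, -0.0917, 0.0117, 0, 0, 0, 0.5333, 0.5283, -0.0917, 0.0117, 0, 0, 0, 0.5333, 0.5283, -0.0917, 0.0117, 0, 0, 0, 0.5333, 0.5283, -0.0917, 0.0117, 0, 0, 0, 0.5333, 0.5283, -0.0917, 0.0117, 0, 0, 0, 0.5333, 0.5283, -0.0917, 0.0117, 0, 0, 0, 0.5333, 0.5283, -0.0917, 0.0117, 0, 0, 0, 0.5333, 0.5283, -0.0917, 0.0117, 0]'; cat >> h.py <<'E'
def push(a,gap,r=.135):
    h=np.array([-.047,.105]);v=np.array([-np.sin(a),-np.cos(a)]);n=np.array([-np.cos(a),np.sin(a)]);return wf(h+r*v+gap*n,.032)
E
python3 - <<'E'
from h import *
st();p=push(.79,.027);goto([p[0],p[1],.17],tool(-.6));goto(p,tool(-.6))
# puller check
si=bot.capture('side');cv2.imwrite('pics/si9f.png',si[:,:,::-1])
g=si.max(2);mask=(g<50).astype(np.uint8);mask[:250]=0;mask[:,:200]=0
n,l,stt,c=cv2.connectedComponentsWithStats(mask)
for i in range(1,n):
    if stt[i,4]>60:print(stt[i],c[i],onz('side',c[i],.02).round(3))
E
```

```text
time_s: 12.05
tool_pos: [0.4238, 0.129, 0.1767]
orientation: [3.131, -0.252, -0.009]
ft_force: [0.0, -0.2, 0.1]
gripper_width: 0.0003
grasp_force: 0.0
12.05 tcp [0.4238 0.129  0.1767] x [ 0.987 -0.16  -0.006] z [-0.006 -0.    -1.   ] F [ 0.  -0.2  0.1] w 0.0003 g 0.0 q [0.23 0.27 2.11 0.   0.77 1.96]
row [0.0022, 0.0053, 0.4393] [0.0028, 0.0006, 0.0067] n>= 3.0
row [0.0022, 0.0053, 0.4393] [0.0035, 0.0005, 0.1447] n>= 3.0
[311 299  40  48 693] [330.4992785  322.33044733] [ 0.463 -0.192  0.02 ]
```

Scaled: 0.144 m is 0.24, 0.1 m is 0.1667, 0.44 rad is 0.11.

```bash
python3 steer.py '[0, 0, 0.047, 0.005, 0, 0.0117, 0, 0, 0, 0.094, 0.005, 0, 0.0117, 0, 0, 0, 0.11, 0.005, 0, 0.0833, 0, 0, 0, 0.11, 0.005, 0, 0.1667, 0, 0, 0, 0.11, 0.005, 0, 0.24, 0, 0, 0, 0.11, 0.005, 0, 0.24, 0]'; python3 - <<'E'
from h import *
st()
for a in (.6,.4,.2,.1,.05):
    goto(push(a,.014),tool(-.0786-a*.66))
E
```

```text
time_s: 12.85
tool_pos: [0.4241, 0.128, 0.0309]
orientation: [3.001, -0.916, -0.016]
ft_force: [-0.1, 0.4, 0.1]
gripper_width: -0.0003
grasp_force: 0.0
12.85 tcp [0.4241 0.128  0.0309] x [ 0.83  -0.558 -0.008] z [-0.011 -0.001 -1.   ] F [-0.1  0.4  0.1] w -0.0003 g 0.0 q [0.22 0.55 2.21 0.   0.39 2.38]
row [0.0066, 0.0088, -0.1177] [0.0391, 0.0095, -0.0013] n>= 1.0
row [0.006, 0.0092, -0.2497] [0.0661, 0.012, -0.0015] n>= 2.0
row [0.0054, 0.0096, -0.3817] [0.093, 0.009, -0.0018] n>= 3.0
row [0.0051, 0.0098, -0.4477] [0.1061, 0.0055, -0.0019] n>= 3.0
row [0.0049, 0.0099, -0.4807] [0.1125, 0.0032, -0.002] n>= 3.0
```

Scaled: 0.106 m is 0.1767, 0.102 m is 0.17, -0.45 rad is -0.1125.

```bash
python3 steer.py '[0, 0, -0.0125, 0.025, 0.0067, 0, 0, 0, 0, -0.03, 0.065, 0.0158, -0.0017, 0, 0, 0, -0.045, 0.0883, 0.0183, -0.0017, 0, 0, 0, -0.0625, 0.11, 0.02, -0.0017, 0, 0, 0, -0.08, 0.1333, 0.0183, -0.0017, 0, 0, 0, -0.095, 0.155, 0.015, -0.0017, 0, 0, 0, -0.1125, 0.17, 0.0108, -0.0017, 0, 0, 0, -0.1125, 0.1767, 0.0092, -0.0017, 0, 0, 0, -0.1125, 0.1767, 0.0092, -0.0017, 0]'; python3 - <<'E'
from h import *
st()
for a in (.05,.02,0,-.02):goto(push(a,.014),tool(-.0786-a*.66))
si=bot.capture('side');cv2.imwrite('pics/si10f.png',si[:,:,::-1])
E
```

```text
time_s: 13.98
tool_pos: [0.5117, 0.0647, 0.0349]
orientation: [-3.133, 0.229, 0.006]
ft_force: [0.3, 0.5, -0.6]
gripper_width: 0.0001
grasp_force: 0.0
13.97 tcp [0.5117 0.0647 0.0349] x [ 0.989 -0.145 -0.004] z [-0.004  0.    -1.   ] F [ 0.3  0.5 -0.6] w 0.0001 g 0.0 q [0.07 0.59 2.05 0.   0.5  1.78]
row [0.0002, 0.0037, -0.0342] [0.0043, 0.0016, 0.0029] n>= 1.0
row [0.0002, 0.0037, -0.054] [0.0083, 0.0019, 0.0029] n>= 1.0
row [0.0001, 0.0037, -0.0672] [0.011, 0.002, 0.0029] n>= 1.0
row [0.0001, 0.0037, -0.0804] [0.0138, 0.0021, 0.0028] n>= 1.0
```

Scaled: 0.006 m is 0.01, 0.004 m is 0.0067, -0.05 rad is -0.0125.

```bash
python3 steer.py '[0, 0, -0.0075, 0.0033, 0.0017, 0, 0, 0, 0, -0.0075, 0.0067, 0.0025, 0, 0, 0, 0, -0.0125, 0.01, 0.0033, 0, 0, 0, 0, -0.0125, 0.01, 0.0033, 0, 0]';python3 steer.py '[0, 0, 0, 0.0017, 0, 0, 0, 0, 0, 0, 0.0033, 0, 0, 0, 0, 0, 0, 0.0033, 0, 0, 0]';python3 steer.py '[0, 0, 0, 0.0017, 0, 0, 0, 0, 0, 0, 0.0033, 0, 0, 0, 0, 0, 0, 0.0033, 0, 0, 0]'
```

```text
time_s: 14.52
tool_pos: [0.5172, 0.0618, 0.0338]
orientation: [3.138, -0.148, -0.007]
ft_force: [-0.4, -0.3, -0.0]
gripper_width: -0.0003
grasp_force: 0.0
time_s: 14.9
tool_pos: [0.5192, 0.0616, 0.0339]
orientation: [3.138, -0.149, -0.007]
ft_force: [-1.2, -0.9, 1.1]
gripper_width: -0.0002
grasp_force: 0.0
time_s: 15.28
tool_pos: [0.5198, 0.0615, 0.0337]
orientation: [3.138, -0.149, -0.011]
ft_force: [-5.8, 2.4, 4.8]
gripper_width: 0.0
grasp_force: 3.1
```

Scaled: 0.002 m is 0.0033, 0.001 m is 0.0017.

```bash
for i in 1 2 3; do python3 steer.py '[0, 0, 0, 0.0017, 0, 0, 0, 0, 0, 0, 0.0033, 0, 0, 0, 0, 0, 0, 0.0033, 0, 0, 0]' | grep -E "tool_pos|ft_force"; done
```

```text
tool_pos: [0.5199, 0.0614, 0.0335]
ft_force: [-14.0, 3.4, 11.0]
tool_pos: [0.5201, 0.0613, 0.0333]
ft_force: [-22.5, 5.7, 16.5]
tool_pos: [0.5202, 0.0612, 0.0331]
ft_force: [-29.9, 7.7, 20.8]
```

The force climbs without further motion, and the finger front is at fixture x of about -52 mm, which is where the shut door's push plate would be. I'll back off, rise, and check the door line numerically.

Scaled: 0.28 m is 0.4667, -0.05 m is -0.0833.

```bash
python3 steer.py '[0, 0, 0, -0.01, 0, 0, 0, 0, 0, 0, -0.05, 0, 0, 0, 0, 0, 0, -0.0833, 0, -0.1, 0, 0, 0, 0, -0.0833, 0, -0.2, 0, 0, 0, 0, -0.0833, 0.1, -0.3, 0, 0, 0, 0, -0.0833, 0.2, -0.3333, 0, 0, 0, 0, -0.0833, 0.3, -0.3333, 0, 0, 0, 0, -0.0833, 0.4, -0.3333, 0, 0, 0, 0, -0.0833, 0.4667, -0.3333, 0, 0, 0, 0, -0.0833, 0.4667, -0.3333, 0]'; python3 - <<'E'
from h import *
st()
sc=bot.capture('scene');si=bot.capture('side');cv2.imwrite('pics/sc11.png',sc[:,:,::-1]);cv2.imwrite('pics/si11.png',si[:,:,::-1])
# sample brightness across the door line at door-top height for a range of angles (door dir from hinge), side+scene
h=np.array([-.047,.105])
for n,im in(('side',si),('scene',sc)):
    im=cv2.GaussianBlur(im,(0,0),.6).astype(float)
    for a in np.arange(-.06,.14,.02):
        v=np.array([-np.sin(a),-np.cos(a)])
        u=proj(n,[wf(h+r*v,.0605) for r in np.linspace(.12,.18,13)]).astype(np.float32)
        val=cv2.remap(im.astype(np.float32),u[:,0].reshape(1,-1),u[:,1].reshape(1,-1),1)[0]
        print(n,round(a,2),val.mean(0).round(0),u[-1].round(0))
E
```

```text
time_s: 17.65
tool_pos: [0.4514, -0.2168, 0.2343]
orientation: [3.137, -0.155, -0.006]
ft_force: [-0.2, 0.3, -1.1]
gripper_width: 0.0003
grasp_force: 0.0
17.65 tcp [ 0.4514 -0.2168  0.2343] x [ 0.995 -0.099 -0.004] z [-0.004 -0.001 -1.   ] F [-0.2  0.3 -1.1] w 0.0003 g 0.0 q [-0.51  0.27  1.93 -0.    0.95  1.17]
side -0.06 [172. 180. 169.] [294. 211.]
side -0.04 [190. 199. 187.] [293. 212.]
side -0.02 [221. 225. 216.] [291. 213.]
side 0.0 [249. 248. 245.] [290. 214.]
side 0.02 [200. 197. 185.] [288. 215.]
side 0.04 [176. 174. 164.] [287. 215.]
side 0.06 [152. 151. 144.] [285. 216.]
side 0.08 [118. 117. 112.] [283. 217.]
side 0.1 [113. 112. 108.] [282. 218.]
side 0.12 [115. 116. 110.] [280. 218.]
scene -0.06 [175. 176. 163.] [280. 208.]
scene -0.04 [193. 194. 182.] [279. 208.]
scene -0.02 [224. 220. 206.] [278. 207.]
scene 0.0 [237. 221. 193.] [278. 207.]
scene 0.02 [231. 192. 139.] [277. 206.]
scene 0.04 [228. 169.  98.] [276. 205.]
scene 0.06 [227. 163.  86.] [275. 205.]
scene 0.08 [227. 162.  85.] [274. 204.]
scene 0.1 [227. 163.  86.] [273. 204.]
scene 0.12 [227. 163.  87.] [273. 203.]
```

The door's bright top edge peaks at 0 rad in both views, and the puller lies on the desk at (0.463, -0.192). I'm handing in.

```bash
python3 -c "
from bench import bot
print(bot.job_done())"
```

```text
the job is handed in; nothing more can be done
None
```

I handed the job in at about 18 s of the 54 s allowed, and no verdict came back: the hook is round the post, the door measures shut (0 rad in both fixed cameras), the puller lies on the bare desk clear of the feeder, and I never went near the tape roll, tally counter or oil bottle.

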